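Fit the stage plate in the microscope light base

TASK

The round white glass stage plate has been left lying on top of the microscope's light base. Push it with your fingertips across the top until it drops fully into its round recess and lies flush, then swing both spring clips in so that their upturned tips are over the glass. The plate is only pushed, never picked up; leave the sherd, the jug and the magnifier where they are.

Things in the scene. Friction and masses are not known exactly. Their poses are not given: they have to be found in the camera images.
- light_base: Microscope light base, a flat box fixed to the table: white sides, dark grey top, 260 mm deep (its x) by 280 mm wide (its y), 40 mm high. Origin: centre of its underside on the table; its -x side is the front (dimmer knob and switch), +z up. The flat top is 40 mm above the origin.
- recess (a point): Centre of the round recess in the top of the light base, at the level of the top surface (20 mm towards +x from the middle of the base, axes as the base). The recess is 62.5 mm in diameter and 6 mm deep with a flat floor and a 1.5 mm chamfer at the rim.
- plate: Loose round stage plate of white opal glass, 60 mm in diameter, 6 mm thick, about 40 g, plain on both faces. Origin: centre of its underside; +z up. It starts lying flat on the base top, in front (-x side) of the recess, 75 to 130 mm from it centre to centre. Seated, its underside is 6 mm below the base top and its upper face is flush. It may stay propped on the rim while a finger still presses on its edge; it drops when that finger backs off, or when pressed from above.
- clip_left (a joint): Angle (rad) of the left (+y) spring clip about its vertical pivot. 0: swung fully out; grows as it swings in over the recess; stop at 2.18. Seen from above it swings in anticlockwise; at 0 it points 110 degrees anticlockwise from the base's +x axis, so at angle q it points at 110 degrees + q. It stays where it is left (stiff pivot, under 1 N at the tip moves it). Its tip is over the seated glass from 1.8 to 2.18. It starts between 0 and 0.5.
- clip_left_pivot (a point): Pivot of the left clip on the base top: 50 mm behind (+x) and 60 mm to the left (+y) of the recess centre. A round steel nut, 12.4 mm in diameter, 8 mm high. The clip is a steel strip 11 mm wide and 2 mm thick that runs 2 mm above the base top, clear of a seated plate; it blocks a plate that lies on top.
- clip_left_tip (a point): Upturned end of the left clip, 64 mm from the pivot axis, 9 mm above the base top: a sloping steel tab 11 mm wide that rises from 2 to 15 mm above the base top between 57 and 70 mm from the pivot. Push it sideways with a fingertip.
- clip_right (a joint): Angle (rad) of the right (-y) spring clip, the mirror image: 0 swung fully out, grows as it swings in (clockwise from above), stop at 2.18; at angle q it points 110 degrees + q clockwise from the base's +x axis. Tip over the seated glass from 1.8 to 2.18. It starts between 0 and 0.5.
- clip_right_pivot (a point): Pivot of the right clip on the base top: 50 mm behind (+x) and 60 mm to the right (-y) of the recess centre; otherwise as the left.
- clip_right_tip (a point): Upturned end of the right clip; as the left.
- sherd: Loose clay sherd, about 38 by 30 mm, 8 mm thick, lying on the base top near its rear (+x) edge. Origin: centre of its underside. Leave it alone.
- jug: Small grey-brown clay jug with a paper tag, 86 mm across, 94 mm high, standing on the table left (+y) of the base. Origin: centre of its underside. Leave it alone.
- magnifier: Round black-framed hand magnifier lying on the table right (-y) of the base: frame 75 mm in diameter, 10 mm thick, handle 103 mm long along its -x. Origin: centre of the frame, on the table. Leave it alone.
Things that resemble listed ones, but are neither listed nor needed, are in the scene too. What is meant by the plate is not black, orange or turquoise, and is the larger of those in its own colour.

How it is judged:
By the outcome, as a careful person would: the job done as asked, in the order asked, and still so for the second after the job is handed in, with the robot touching nothing.
It also fails if it takes over 54 s, if anything falls off the work surface, if the arm or the gripper's body presses on something with over 40 N, if the wrist force passes 120 N, or if a joint passes its speed limit or range.

ROBOT

A 6-joint arm with a two-finger parallel gripper is mounted at the origin on the work surface. World frame = base frame: x ahead of the robot, y to its left, z up, the work surface at z = 0. Lengths are in m, angles in rad, forces in N, time in s.
With the tool pointing down it reaches from about 0.35 to 0.975 m from the base axis. Payload 4.9 kg.
Tool frame: the origin (TCP) lies midway between the tips of the shut fingers; the grasp point (between the pads) lies 19 mm behind it; z points along the fingers, y is the line along which they close (so a half turn about z gives the same grasp; the last joint's range is limited). The gripper opens to 85 mm and grips with 20 to 120 N. Pads are 22 mm wide; open, the fingers measure 114 mm over their backs; the gripper's body (76 mm by 85 mm) begins 54 mm behind the grasp point. The pads swing forward as they close: fully open they stand 13 mm farther back than shut.
Start: joints at [1.034, 0.053, 1.613, -0, 1.476, -0.119], TCP at [0.254, 0.571, 0.231] pointing down, gripper open.
Joint ranges: [-3.01, 3.01], [-1.01, 2.22], [0.06, 2.58], [-1.02, 4.17], [0.09, 2.62], [-3.14, 3.14]. Speed limits (rad/s): [2.57, 2.57, 3.14, 3.14, 3.14, 3.14].

INTERFACE

Orientations are given as a rotation vector (axis times angle).
In Python, from station import ctrl gives the robot as it stands.
- The arm moves only by the shell command python3 -m handwheel 'ROWS' [FORCE]. ROWS is JSON, a list of rows, each an object with "gripper": the gripper command: -1 is fully open, 1 is shut, values between are in proportion; "offset": the shift along the tool's x, y, z in mm, a list of three; "rotation": the turn, a rotation vector about the tool's x, y, z in rad, a list of three. A call has exactly 8 rows; each row is the pose to reach, as a shift and turn from the pose commanded when the call began, along the tool's axes at that moment; what a row does not reach only later rows make up. A row lasts 1/8 s, in which the tool goes at most 62.5 mm and 10.7 degrees, less where a joint would pass 70% of its speed; a pose out of reach is approached as far as the arm can. A call with a gripper value outside its range is refused whole. The fingers move at their own pace and stop on an object; FORCE is the grip in N (left out, the last holds). Time passes only in rows, so rows that repeat a pose let the fingers close, or fill a call up. It gives the time, the measured TCP pose, the force, the opening and the grip force at its end, in the units of the state.
- ctrl.get_obs(): the state, without advancing time (a new reading comes with each control period).
- ctrl.get_image(name): name is "scene" or "top"; returns a dict with "image" (384x512x3 uint8, red, green, blue), "fovy" (degrees; the focal length in pixels is half the picture's height over the tangent of half this angle, whatever the lens; pixels are square), "cx", "cy" (the principal point, pixels), "xyz" and "attitude" of the camera in the world. Camera axes: x right, y up, looking along -z (the intrinsics and any distortion apply to the point x, -y, -z); pixel columns grow to the right and rows downward; lengths in m; the calibration is good to about 2 mm. A picture is of the moment at which its call begins. There is no depth.
- ctrl.finish_job(): hands the job in; it is judged then, once.
The state is a dict: "t": time; "q": joint angles; "dq": joint speeds; "effort": joint torques, N m; "tool_pos": TCP position; "tool_rot": TCP orientation; "contact_force": force on the tool from outside, world axes, zero at the start; "wrist_torque": the same for the moment, N m; "opening": finger opening in m; "grip_force": force on a finger pad.
Only numpy, scipy, OpenCV 4.12 (cv2) and the standard library are available. Lean on these libraries where they do the work, as an engineer would, in place of code of your own. Each camera call takes 0.05 s, during which the arm holds its last target. There are 200 camera calls.

## Working session

There is one attempt and no reset: what is moved stays moved. The work goes in short steps, Python scripts to look and compute and a shell command to move; the robot and the scene stay as the last step left them, time stands still between calls to the robot, and variables do not carry over. Pictures are saved under pics/ and viewed, at most 10 in all, crops included, and the job is handed in when it is done.

```bash
mkdir -p pics; ls
python3 - <<'E'
from station import ctrl
import cv2
for n in("scene","top"):
    d=ctrl.get_image(n); cv2.imwrite(f"pics/{n}0.png",d["image"][:,:,::-1]); print({k:v for k,v in d.items() if k!="image"})
o=ctrl.get_obs();print(o)
E
```

```text
pics
{'fovy': 57.36950824213857, 'cx': 253.59166406829044, 'cy': 189.0494986235634, 'xyz': array([ 1.11201779, -0.51876321,  0.56909432]), 'attitude': array([0.93403419, 0.38292337, 0.69107808])}
{'fovy': 47.818509439286856, 'cx': 250.02747591191357, 'cy': 196.2647021990702, 'xyz': array([0.44486077, 0.05310895, 0.99162516]), 'attitude': array([ 0.08265697, -0.091676  , -1.59354714])}
{'t': 0.1, 'q': array([ 1.03400677e+00,  5.33164090e-02,  1.61417706e+00, -1.09230049e-05,
        1.47600461e+00, -1.19023651e-01]), 'dq': array([ 0.00044865, -0.00056015, -0.00300187, -0.00093337, -0.00071805,
       -0.00018657]), 'effort': array([-7.73997954e-06, -3.94904816e+01, -3.71363211e+01, -1.15443145e-04,
        3.98385571e-03, -2.08027848e-05]), 'tool_pos': array([0.25329499, 0.57074465, 0.23015794]), 'tool_rot': array([-6.51336481e-01, -3.07271320e+00,  2.83852601e-03]), 'contact_force': array([ 0.18276676,  0.84069237, -0.36530832]), 'wrist_torque': array([-0.03098811, -0.00340518,  0.02097013]), 'grip_force': 0.0, 'opening': 0.08582556768655078}
```

View pics/top0.png

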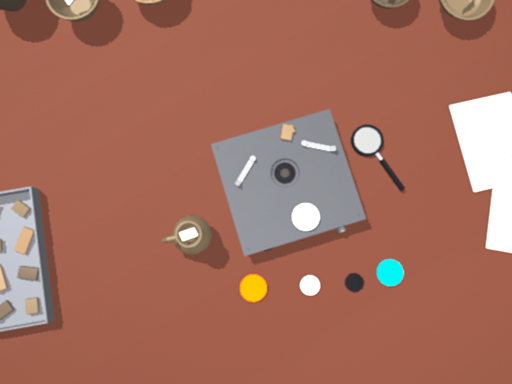

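View pics/scene0.png

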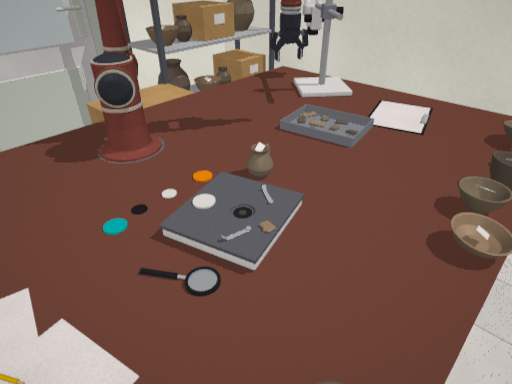

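In the top view two white discs fit: one on the base at (306,217) and a smaller one on the table at (310,285). Orange (253,288), black (354,282) and turquoise (390,272) are excluded. The disc at (306,217) is the larger and lies on the base top in front of the recess (285,173), so it is the plate. The clip pivots are near (254,159) and (304,144), and the knob is at (342,229).

```bash
cat > h.py <<'E'
from station import ctrl
import cv2, numpy as np
from scipy.spatial.transform import Rotation as R
def px2w(d,uv,z):
    f=192/np.tan(np.radians(d["fovy"]/2)); uv=np.atleast_2d(uv).astype(float)
    c=np.c_[(uv[:,0]-d["cx"])/f,-(uv[:,1]-d["cy"])/f,-np.ones(len(uv))]
    r=R.from_rotvec(d["attitude"]).apply(c); o=np.array(d["xyz"])
    return o+r*((z-o[2])/r[:,2])[:,None]
def blobs(m,amin=15):
    n,l,s,c=cv2.connectedComponentsWithStats(m.astype(np.uint8))
    return [(c[i],s[i,4],(l==i)) for i in range(1,n) if s[i,4]>=amin]
def w2px(d,p):
    f=192/np.tan(np.radians(d["fovy"]/2))
    c=R.from_rotvec(d["attitude"]).inv().apply(np.atleast_2d(p)-np.array(d["xyz"]))
    return np.c_[d["cx"]-f*c[:,0]/c[:,2],d["cy"]+f*c[:,1]/c[:,2]]
def bright(d,poly=None):
    h=cv2.cvtColor(d["image"],cv2.COLOR_RGB2HSV).astype(int)
    return (h[...,1]<40)&(h[...,2]>150)
E
python3 - <<'E'
from h import *
d=ctrl.get_image("top"); im=d["image"]; h=cv2.cvtColor(im,cv2.COLOR_RGB2HSV).astype(int)
roi=np.zeros(h.shape[:2],bool); roi[95:300,200:400]=True
# base top polygon
m=(h[...,1]<90)&(h[...,2]<130)&(h[...,2]>50)&roi
b=max(blobs(m),key=lambda x:x[1]); cs,_=cv2.findContours(b[2].astype(np.uint8),cv2.RETR_EXTERNAL,cv2.CHAIN_APPROX_NONE)
hull=cv2.convexHull(max(cs,key=len)); 
W=px2w(d,hull[:,0],.04)[:,:2]; r=cv2.minAreaRect(W.astype(np.float32)*1000); print("base rect",r); print(cv2.boxPoints(r))
for c,a,mm in blobs(bright(d)&roi,12):
    cc,_=cv2.findContours(mm.astype(np.uint8),cv2.RETR_EXTERNAL,cv2.CHAIN_APPROX_NONE)
    w=px2w(d,cc[0][:,0],.044)*1000; print(c.round(1),a,"w@44",px2w(d,c,.044)[0].round(4),cv2.minAreaRect(w[:,:2].astype(np.float32)))
k=(h[...,2]<50)&roi
for c,a,mm in blobs(k,30): print("dark",c.round(1),a,px2w(d,c,.04)[0].round(4))
cv2.imwrite("pics/crop.png",cv2.resize(im[100:260,200:380,::-1],None,fx=3.7,fy=3.7,interpolation=cv2.INTER_CUBIC))
E
```

```text
base rect ((601.87158203125, -31.680187225341797), (46.77559280395508, 47.3991813659668), 88.23006439208984)
[[577.46094  -54.324833]
 [624.8375   -55.78882 ]
 [626.2822    -9.035542]
 [578.90564   -7.571556]]
[308.  116.9] 23 w@44 [ 0.7265 -0.0884  0.044 ] ((726.3634033203125, -88.72016906738281), (2.856799602508545, 42.29003143310547), 15.68794059753418)
[280.7 190.1] 11170 w@44 [ 0.5621 -0.0215  0.044 ] ((582.5200805664062, -35.80354309082031), (257.53271484375, 275.8030090332031), 15.50888729095459)
[367.  139.6] 553 w@44 [ 0.6711 -0.2183  0.044 ] ((671.4949340820312, -218.38650512695312), (58.462379455566406, 56.86549758911133), 42.29168701171875)
[344.9 163.9] 53 w@44 [ 0.6172 -0.1663  0.044 ] ((616.4143676757812, -164.7267608642578), (79.89481353759766, 7.799973964691162), 15.513317108154297)
[378.7 155.9] 34 w@44 [ 0.6336 -0.2424  0.044 ] ((633.4381713867188, -242.13861083984375), (17.26683807373047, 9.573736190795898), 33.78873825073242)
[293.  179.7] 26 w@44 [ 0.5845 -0.0495  0.044 ] ((585.311279296875, -48.86151123046875), (9.589639663696289, 41.2938346862793), 47.94336700439453)
[278.1 182.7] 15 w@44 [ 0.5788 -0.0165  0.044 ] ((578.719970703125, -16.243017196655273), (23.89815902709961, 3.716061592102051), 54.53319549560547)
[341.9 229.7] 15 w@44 [ 0.4718 -0.1524  0.044 ] ((472.1213073730469, -152.66705322265625), (8.797301292419434, 6.539583683013916), 88.58820343017578)
[309.5 284.9] 331 w@44 [ 0.3549 -0.077   0.044 ] ((354.7595520019531, -76.94052124023438), (40.97503662109375, 42.488372802734375), 87.84992218017578)
dark [389.9 173.7] 46 [ 0.5935 -0.2663  0.04  ]
```

View pics/crop.png

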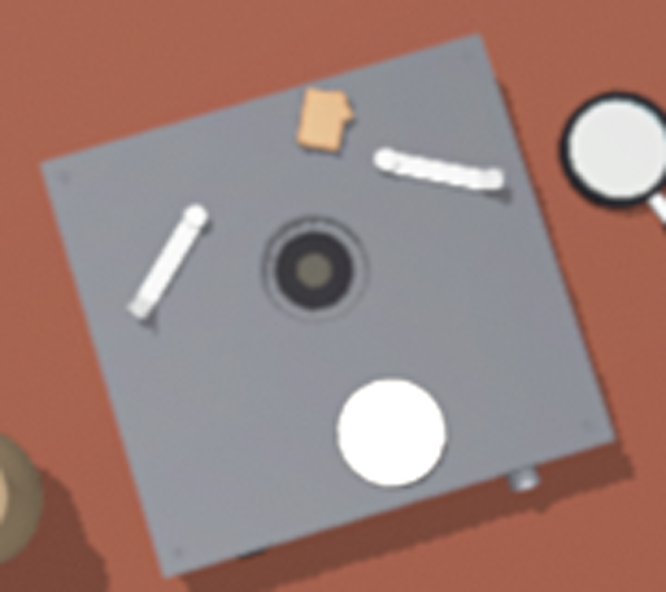

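The crop shows the plate at crop (391,432), i.e. image (305.7,216.8). It is plain white, larger than the table disc, and on the base top, so it is confirmed as the plate. The recess is at crop (315,270), and the clips run from (196,215) to (140,310) and from (385,160) to (493,180).

```bash
cat >> h.py <<'E'
def plate(d,z=.046,roi=(120,260,215,365)):
    g=d["image"].min(2).astype(int); m=np.zeros(g.shape,bool); a,b,c,e=roi; m[a:b,c:e]=g[a:b,c:e]>225
    m=cv2.morphologyEx(m.astype(np.uint8),cv2.MORPH_OPEN,np.ones((7,7)))
    bl=max(blobs(m),key=lambda x:x[1]); cc,_=cv2.findContours(bl[2].astype(np.uint8),cv2.RETR_EXTERNAL,cv2.CHAIN_APPROX_NONE)
    w=px2w(d,cc[0][:,0],z)[:,:2]; return px2w(d,bl[0],z)[0],2*np.sqrt(bl[1]/np.pi),cv2.minAreaRect((w*1000).astype(np.float32))[1],bl[0]
E
python3 - <<'E'
from h import *
d=ctrl.get_image("top"); print("plate",plate(d))
im=d["image"]; g=im.min(2).astype(int); h=cv2.cvtColor(im,cv2.COLOR_RGB2HSV).astype(int)
sub=np.zeros(g.shape,bool); sub[150:195,262:308]=True
print("exposure", g[190,300],g[217,306])
k=sub&(g<g[190,300]*.6)
for c,a,mm in blobs(k,30): print("recess dark",c,a,px2w(d,c,.034)[0])
# base: low saturation big blob
roi=np.zeros(g.shape,bool); roi[95:265,205:372]=True
m=cv2.morphologyEx((roi&(h[...,1]<70)).astype(np.uint8),cv2.MORPH_OPEN,np.ones((9,9)))
b=max(blobs(m),key=lambda x:x[1]);cs,_=cv2.findContours(b[2].astype(np.uint8),cv2.RETR_EXTERNAL,cv2.CHAIN_APPROX_NONE)
r=cv2.minAreaRect((px2w(d,max(cs,key=len)[:,0],.04)[:,:2]*1000).astype(np.float32));print("base",r)
yaw=np.radians(r[2]); ex=np.array([np.cos(yaw),np.sin(yaw)]);ey=np.array([-ex[1],ex[0]])
c=np.array(r[0])/1000; rc=c+.02*ex; print("recess",rc, "piv L",rc+.05*ex+.06*ey,"piv R",rc+.05*ex-.06*ey)
off=[]
for n,s,uv in(("L",1,[(253,158.1),(237.8,183.8)]),("R",-1,[(304,143.2),(333.2,148.6)])):
    p=px2w(d,uv[0],.047)[0];t=px2w(d,uv[1],.049)[0]; v=(t-p)[:2]
    a=np.degrees(np.arctan2(v[1],v[0]))-r[2]; print(n,"pivot",p,"tip",t,"len",np.hypot(*v),"q",np.radians(s*a-110))
P=plate(d)[0][:2]; print("plate rel recess in base axes",(P-rc)@ex,(P-rc)@ey)
E
```

```text
plate (array([ 0.50264761, -0.0730435 ,  0.046     ]), np.float64(28.02835705319874), (56.965309143066406, 59.27519226074219), array([305.15721232, 216.37925446]))
exposure 145 255
recess dark [284.50729927 172.61678832] 274 [ 0.60253932 -0.03220275  0.034     ]
base ((580.5867919921875, -38.21910095214844), (266.6797180175781, 281.6043395996094), 15.460058212280273)
recess [ 0.59986312 -0.03288777] piv L [0.63205996 0.03826955] piv R [ 0.66404794 -0.07738843]
L pivot [0.63463228 0.03769932 0.047     ] tip [0.57768202 0.07257846 0.049     ] len 0.06678238196017007 q 0.4023784407669131
R pivot [ 0.66561194 -0.07666647  0.047     ] tip [ 0.65139046 -0.14073291  0.049     ] len 0.0656258971298445 q 0.13920124509315437
plate rel recess in base axes -0.10440208929057825 -0.012788352755328122
```

```bash
cat >> h.py <<'E'
def rel(p,psi):
    """offset(mm), rotvec in present tool axes to reach p with tool down, tool x at psi deg"""
    o=ctrl.get_obs(); T=R.from_rotvec(o["tool_rot"]); c,s=np.cos(np.radians(psi)),np.sin(np.radians(psi))
    G=R.from_matrix(np.array([[c,s,0],[s,-c,0],[0,0,-1.]]))
    x=T.as_matrix()[:,0]; print("now yaw",np.degrees(np.arctan2(x[1],x[0])).round(2),"pos",o["tool_pos"].round(4),"q",o["q"].round(2),"open",round(o["opening"],4))
    print("off",(T.inv().apply(np.array(p)-o["tool_pos"])*1000).round(1),"rot",(T.inv()*G).as_rotvec().round(3))
PL=np.array([.5027,-.0733]); RC=np.array([.602,-.0327]); U=(RC-PL)/np.linalg.norm(RC-PL); PSI=np.degrees(np.arctan2(U[1],U[0]))
E
python3 -c "
from h import *
print(U,PSI)
for a in (PSI,PSI+180): rel([*(PL-.047*U),.12],a)"
```

```text
[0.92562118 0.37845136] 22.237789190785165
now yaw 156.06 pos [0.2534 0.5709 0.2305] q [ 1.03  0.05  1.61 -0.    1.48 -0.12] open 0.0854
off [-456.7 -521.4  111.1] rot [-1.000e-03  1.000e-03  2.336e+00]
now yaw 156.06 pos [0.2534 0.5709 0.2305] q [ 1.03  0.05  1.61 -0.    1.48 -0.12] open 0.0854
off [-456.7 -521.4  111.1] rot [-0.001 -0.001 -0.806]
```

```bash
python3 -m handwheel '[{"gripper":0.15,"offset":[-57,-65,0],"rotation":[0,0,0.18]},{"gripper":0.15,"offset":[-114,-130,0],"rotation":[0,0,0.36]},{"gripper":0.15,"offset":[-171,-195,0],"rotation":[0,0,0.54]},{"gripper":0.15,"offset":[-228,-260,0],"rotation":[0,0,0.72]},{"gripper":0.15,"offset":[-285,-325,0],"rotation":[0,0,0.9]},{"gripper":0.15,"offset":[-342,-390,0],"rotation":[0,0,1.08]},{"gripper":0.15,"offset":[-399,-455,20],"rotation":[0,0,1.26]},{"gripper":0.15,"offset":[-457,-521,40],"rotation":[0,0,1.44]}]' 20; python3 -c "
from h import *
rel([*(PL-.047*U),.08],PSI)"
```

```text
t: 1.2
tool_pos: [0.4025, 0.0927, 0.2178]
tool_rot: [2.521, 1.873, 0.003]
contact_force: [0.8, 0.7, -0.6]
opening: 0.0366
grip_force: 0.0
now yaw 73.23 pos [0.4025 0.0927 0.2178] q [ 0.05 -0.49  2.1   0.    1.53  0.34] open 0.0366
off [-159.7  107.1  137.9] rot [ 0.001 -0.002  0.89 ]
```

```bash
python3 -m handwheel '[{"gripper":0.15,"offset":[-35,22,10],"rotation":[0,0,0.17]},{"gripper":0.15,"offset":[-70,45,20],"rotation":[0,0,0.34]},{"gripper":0.15,"offset":[-105,70,40],"rotation":[0,0,0.51]},{"gripper":0.15,"offset":[-140,95,70],"rotation":[0,0,0.68]},{"gripper":0.15,"offset":[-160,107,100],"rotation":[0,0,0.85]},{"gripper":0.15,"offset":[-160,107,130],"rotation":[0,0,0.89]},{"gripper":0.15,"offset":[-160,107,138],"rotation":[0,0,0.89]},{"gripper":0.15,"offset":[-160,107,138],"rotation":[0,0,0.89]}]'
python3 - <<'E'
from h import *
rel([*(PL-.047*U),.05],PSI)
for n in("top","scene"):
    d=ctrl.get_image(n); cv2.imwrite(f"pics/b_{n}.png",d["image"][:,:,::-1])
    if n=="scene":
        p=w2px(d,[[*PL,.046]])[0].astype(int); x,y=p; cv2.imwrite("pics/b_c.png",cv2.resize(d["image"][y-70:y+60,x-80:x+110,::-1],None,fx=4,fy=4,interpolation=cv2.INTER_CUBIC)); print(p)
E
```

```text
t: 2.2
tool_pos: [0.4593, -0.0888, 0.0795]
tool_rot: [-3.08, -0.616, 0.001]
contact_force: [0.4, 1.0, -0.2]
opening: 0.0365
grip_force: 0.0
now yaw 22.62 pos [ 0.4593 -0.0888  0.0795] q [-0.35 -0.19  2.1  -0.    1.22  0.83] open 0.0365
off [-0.9  2.1 29.5] rot [-0.     0.001  0.007]
[203 200]
```

View pics/b_c.png

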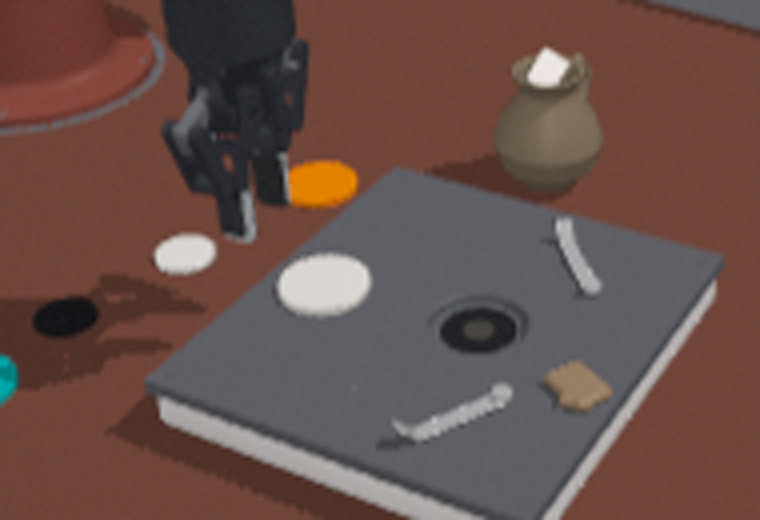

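The crop shows the fingers hanging in front of the plate at crop (240,235) and (275,195). The plate is at (325,284) and the path to the recess at (478,328) is clear. I'll lower the fingers and feel for the base top.

```bash
python3 -m handwheel '[{"gripper":0.15,"offset":[0,2,15],"rotation":[0,0,0.007]},{"gripper":0.15,"offset":[-1,2,28],"rotation":[0,0,0.007]},{"gripper":0.15,"offset":[-1,2,33],"rotation":[0,0,0.007]},{"gripper":0.15,"offset":[-1,2,35],"rotation":[0,0,0.007]},{"gripper":0.15,"offset":[-1,2,36],"rotation":[0,0,0.007]},{"gripper":0.15,"offset":[-1,2,37],"rotation":[0,0,0.007]},{"gripper":0.15,"offset":[-1,2,38],"rotation":[0,0,0.007]},{"gripper":0.15,"offset":[-1,2,38],"rotation":[0,0,0.007]}]'
```

```text
t: 3.3
tool_pos: [0.4594, -0.0914, 0.0416]
tool_rot: [3.083, 0.604, 0.0]
contact_force: [-1.0, 0.3, -0.3]
opening: 0.0369
grip_force: 0.0
```

```bash
python3 -m handwheel '[{"gripper":0.15,"offset":[0,0,0.5],"rotation":[0,0,0]},{"gripper":0.15,"offset":[0,0,1],"rotation":[0,0,0]},{"gripper":0.15,"offset":[0,0,1.3],"rotation":[0,0,0]},{"gripper":0.15,"offset":[0,0,1.6],"rotation":[0,0,0]},{"gripper":0.15,"offset":[0,0,2],"rotation":[0,0,0]},{"gripper":0.15,"offset":[0,0,2],"rotation":[0,0,0]},{"gripper":0.15,"offset":[0,0,2],"rotation":[0,0,0]},{"gripper":0.15,"offset":[0,0,2],"rotation":[0,0,0]}]'
```

```text
t: 4.3
tool_pos: [0.4593, -0.0913, 0.0395]
tool_rot: [3.083, 0.604, 0.0]
contact_force: [-0.5, -0.1, 0.3]
opening: 0.0364
grip_force: 0.0
```

```bash
python3 -m handwheel '[{"gripper":0.15,"offset":[0,0,0.5],"rotation":[0,0,0]},{"gripper":0.15,"offset":[0,0,1],"rotation":[0,0,0]},{"gripper":0.15,"offset":[0,0,1.5],"rotation":[0,0,0]},{"gripper":0.15,"offset":[0,0,2],"rotation":[0,0,0]},{"gripper":0.15,"offset":[0,0,2],"rotation":[0,0,0]},{"gripper":0.15,"offset":[0,0,2],"rotation":[0,0,0]},{"gripper":0.15,"offset":[0,0,2],"rotation":[0,0,0]},{"gripper":0.15,"offset":[0,0,2],"rotation":[0,0,0]}]'
```

```text
t: 5.3
tool_pos: [0.4595, -0.0914, 0.0388]
tool_rot: [-3.083, -0.604, 0.001]
contact_force: [-5.5, 0.9, 10.2]
opening: 0.036
grip_force: 5.0
```

```bash
python3 -m handwheel '[{"gripper":0.15,"offset":[0,0,-4],"rotation":[0,0,0]},{"gripper":0.15,"offset":[6,0,-4],"rotation":[0,0,0]},{"gripper":0.15,"offset":[13,0,-4],"rotation":[0,0,0]},{"gripper":0.15,"offset":[20,0,-4],"rotation":[0,0,0]},{"gripper":0.15,"offset":[27,0,-4],"rotation":[0,0,0]},{"gripper":0.15,"offset":[34,0,-4],"rotation":[0,0,0]},{"gripper":0.15,"offset":[41,0,-4],"rotation":[0,0,0]},{"gripper":0.15,"offset":[48,0,-4],"rotation":[0,0,0]}]';python3 -m handwheel '[{"gripper":0.15,"offset":[6,0,0],"rotation":[0,0,0]},{"gripper":0.15,"offset":[12,0,0],"rotation":[0,0,0]},{"gripper":0.15,"offset":[18,0,0],"rotation":[0,0,0]},{"gripper":0.15,"offset":[24,0,0],"rotation":[0,0,0]},{"gripper":0.15,"offset":[29,0,0],"rotation":[0,0,0]},{"gripper":0.15,"offset":[33,0,0],"rotation":[0,0,0]},{"gripper":0.15,"offset":[36,0,0],"rotation":[0,0,0]},{"gripper":0.15,"offset":[38,0,0],"rotation":[0,0,0]}]'
python3 - <<'E'
from h import *
rel([*(RC-.035*U),.041],PSI)
for n in("top","scene"):
    d=ctrl.get_image(n); x,y=w2px(d,[[*(RC-.02*U),.046]])[0].astype(int); c=d["image"][y-50:y+50,x-65:x+65,::-1]
    cv2.imwrite(f"pics/c_{n}.png",c)
a=[cv2.resize(cv2.imread(f"pics/c_{n}.png"),None,fx=5,fy=3*5/5,interpolation=cv2.INTER_CUBIC) if 0 else cv2.resize(cv2.imread(f"pics/c_{n}.png"),None,fx=3,fy=3,interpolation=cv2.INTER_CUBIC) for n in("top","scene")]
cv2.imwrite("pics/c.png",np.hstack(a))
E
```

```text
t: 6.3
tool_pos: [0.5042, -0.073, 0.0415]
tool_rot: [-3.083, -0.604, 0.0]
contact_force: [-0.4, -0.5, 0.0]
opening: 0.0361
grip_force: 0.1
t: 7.3
tool_pos: [0.5391, -0.0588, 0.0415]
tool_rot: [3.083, 0.604, -0.0]
contact_force: [-0.5, -0.3, 0.1]
opening: 0.0362
grip_force: 0.1
now yaw 22.16 pos [ 0.5391 -0.0588  0.0415] q [-0.25  0.06  1.95 -0.    1.14  0.94] open 0.0362
off [33.1 -0.4  0.5] rot [ 0.     0.    -0.001]
```

View pics/c.png

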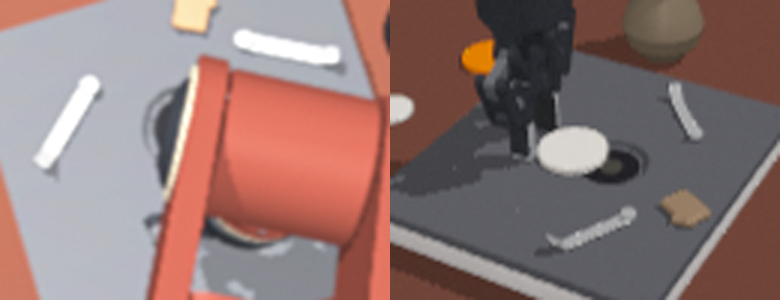

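The composite shows the arm hiding the recess in the top view. In the scene half the plate, at (573,150), lies centred between the fingertips with its front over the recess at (620,165). I'll measure from the scene view.

```bash
cat >> h.py <<'E'
def splate(im,d,z=.046,near=None):
    g=im.min(2).astype(int); m=g>130
    m=cv2.morphologyEx(m.astype(np.uint8),cv2.MORPH_OPEN,np.ones((5,5)))
    p=w2px(d,[[*near,z]])[0]
    b=min(blobs(m,60),key=lambda x:np.hypot(*(x[0]-p)))
    cc,_=cv2.findContours(b[2].astype(np.uint8),cv2.RETR_EXTERNAL,cv2.CHAIN_APPROX_NONE)
    w=px2w(d,cc[0][:,0],z)[:,:2]*1000; e=cv2.minEnclosingCircle(w.astype(np.float32)); mr=cv2.minAreaRect(w.astype(np.float32))
    return b[0].round(1),b[1],px2w(d,b[0],z)[0].round(4),e,mr[1]
E
python3 - <<'E'
from h import *
d=ctrl.get_image("scene"); b=cv2.imread("pics/b_scene.png")[:,:,::-1]; d0=cv2.imread("pics/scene0.png")[:,:,::-1]
print("initial",splate(d0,d,near=PL)); print("before",splate(b,d,near=PL)); print("now",splate(d["image"],d,near=RC-.033*U))
x,y=w2px(d,[[*RC,.034]])[0].astype(int); print("recess exp px",x,y)
g=b.min(2).astype(int); s=np.zeros(g.shape,bool); s[y-18:y+18,x-24:x+24]=True
for c,a,_ in blobs(s&(g<38),25): print("dark",c,a,px2w(d,c,.034)[0])
print(g[y-12:y+13:2,x-20:x+21:2])
E
```

```text
initial (array([203.5, 200.6]), np.int32(290), array([ 0.5046, -0.0747,  0.046 ]), ((504.7628173828125, -73.20527648925781), 35.286991119384766), (54.66304397583008, 69.0572280883789))
before (array([203.5, 200.6]), np.int32(290), array([ 0.5046, -0.0747,  0.046 ]), ((504.7628173828125, -73.20527648925781), 35.286991119384766), (54.66304397583008, 69.0572280883789))
now (array([229.4, 206.6]), np.int32(309), array([ 0.5729, -0.0474,  0.046 ]), ((572.8387451171875, -45.5606689453125), 34.20942306518555), (55.77066421508789, 64.88816833496094))
recess exp px 241 212
dark [242.46875 212.40625] 96 [ 0.60278605 -0.03107231  0.034     ]
[[ 95  95  94  95  94  94  95  95  95  94  95  95  95  95  95  95  95  96
   95  94  95]
 [ 95  93  95  95  95  95  94  94  95  94  94  95  94  94  94  95  94  94
   94  94  95]
 [ 95  95  94  94  94  95  94 102  93  85  78  77  77  83  90  93  95  95
   95  93  95]
 [ 94  95  95  95  95  95  92  77  89  84  84  79  83  90  69  70  87  95
   95  96  95]
 [ 95  94  95  94  94  83  89  85  54  33  34  33  34  34  64  82  65  91
   94  94  95]
 [ 95  95  95  96  93  89  85  37  35  42  52  55  47  34  35  53  70  83
   95  95  94]
 [ 95  94  95  95  92  93  43  35  32  62  63  63  64  35  36  36  70  90
   95  94  95]
 [ 96  95  96  93  95  93  57  34  31  44  57  56  45  34  31  50  73  94
   95  94  95]
 [ 94  95  95  95  94  94  94  53  33  33  34  35  34  35  58  89  95  95
   96  95  95]
 [ 95  94  94  94  94  94  94  94  88  75  71  71  73  87  94  94  95  96
   95  94  94]
 [ 94  95  95  95  94  95  95  95  95  95  96  95  94  95  94  94  95  96
   95  95  95]
 [ 95  94  95  95  95  96  95  94  95  94  94  94  94  95  94  95  95  95
   96  93 104]
 [ 95  93  94  95  95  95  94  94  96  95  95  94  95  95  94  95  93  94
   95  87 100]]
```

```bash
python3 -m handwheel '[{"gripper":0.15,"offset":[5,-0.2,0],"rotation":[0,0,0]},{"gripper":0.15,"offset":[10,-0.4,0],"rotation":[0,0,0]},{"gripper":0.15,"offset":[15,-0.6,0],"rotation":[0,0,0]},{"gripper":0.15,"offset":[20,-0.8,0],"rotation":[0,0,0]},{"gripper":0.15,"offset":[25,-1,0],"rotation":[0,0,0]},{"gripper":0.15,"offset":[29,-1,0],"rotation":[0,0,0]},{"gripper":0.15,"offset":[32,-1,0],"rotation":[0,0,0]},{"gripper":0.15,"offset":[34,-1,0],"rotation":[0,0,0]}]'
python3 -m handwheel '[{"gripper":0.15,"offset":[0,0,0],"rotation":[0,0,0]},{"gripper":0.15,"offset":[-4,0,0],"rotation":[0,0,0]},{"gripper":0.15,"offset":[-12,0,0],"rotation":[0,0,0]},{"gripper":0.15,"offset":[-20,0,0],"rotation":[0,0,0]},{"gripper":0.15,"offset":[-28,0,0],"rotation":[0,0,0]},{"gripper":0.15,"offset":[-36,0,0],"rotation":[0,0,0]},{"gripper":0.15,"offset":[-40,0,-20],"rotation":[0,0,0]},{"gripper":0.15,"offset":[-40,0,-40],"rotation":[0,0,0]}]'
python3 - <<'E'
from h import *
rel([*(RC-.035*U),.041],PSI)
d=ctrl.get_image("scene"); print("as on top",splate(d["image"],d,near=RC)); print("as seated",splate(d["image"],d,z=.04,near=RC))
x,y=w2px(d,[[*RC,.04]])[0].astype(int); cv2.imwrite("pics/d.png",cv2.resize(d["image"][y-40:y+35,x-50:x+50,::-1],None,fx=7,fy=7,interpolation=cv2.INTER_CUBIC))
E
```

```text
t: 8.45
tool_pos: [0.5702, -0.0451, 0.0415]
tool_rot: [3.083, 0.604, -0.0]
contact_force: [0.5, -0.3, 0.6]
opening: 0.0365
grip_force: 0.0
t: 9.45
tool_pos: [0.5321, -0.0604, 0.0816]
tool_rot: [-3.083, -0.603, 0.001]
contact_force: [0.5, 0.2, 0.7]
opening: 0.0366
grip_force: 0.0
now yaw 22.14 pos [ 0.5321 -0.0604  0.0816] q [-0.25 -0.02  1.95 -0.    1.21  0.93] open 0.0366
off [40.2  0.8 40.5] rot [-0.001  0.001 -0.002]
as on top (array([241.9, 210.6]), np.int32(305), array([ 0.6079, -0.0378,  0.046 ]), ((606.9671630859375, -36.84334945678711), 32.856895446777344), (55.30668258666992, 62.10780715942383))
as seated (array([241.9, 210.6]), np.int32(305), array([ 0.6021, -0.0323,  0.04  ]), ((601.174072265625, -31.315629959106445), 33.233760833740234), (55.94102478027344, 62.82026672363281))
```

View pics/d.png

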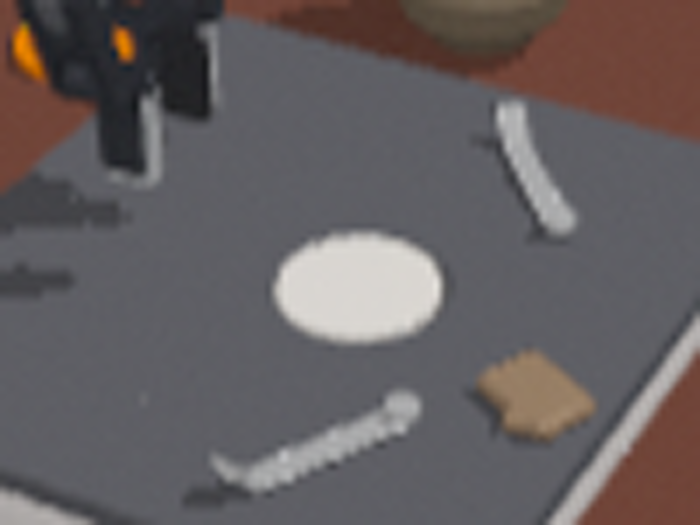

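The plate has dropped in: no side face or shadow shows at crop (358,287), and its centroid at z=0.04 falls on the recess. Next come the clips, with the fingers shut.

Run:
```python
from h import *
T=R.from_rotvec(ctrl.get_obs()["tool_rot"])
PVL=np.array([.6345,.0385]);PVR=np.array([.666,-.0766])
def arc(pv,a,r=.066): a=np.radians(a); return np.array([pv[0]+r*np.cos(a),pv[1]+r*np.sin(a),.047])
rel(arc(PVL,118),22.2); rel(arc(PVR,-102.5+30),22.2)
for n,pv,s,e in(("L",PVL,118,225),("R",PVR,-72.5,-194)):
    A=np.linspace(s,e,17); P=np.array([arc(pv,a) for a in A])
    print(n,(T.inv().apply(P-P[0])*1000).round(1)[:,:2].tolist())
    print((T.inv().apply(P[8:]-P[8])*1000).round(1)[1:,:2].tolist())
```

```text
now yaw 22.15 pos [ 0.5344 -0.0609  0.085 ] q [-0.25 -0.02  1.94 -0.    1.21  0.93] open 0.0362
off [ 123.3 -120.1   38.2] rot [ 0.003 -0.004 -0.001]
now yaw 22.15 pos [ 0.5344 -0.0609  0.085 ] q [-0.25 -0.02  1.94 -0.    1.21  0.93] open 0.0362
off [110.5 129.9  38.8] rot [ 0.003 -0.004 -0.001]
L [[0.0, 0.0], [-7.6, 1.2], [-15.0, 3.3], [-22.1, 6.3], [-28.8, 10.1], [-35.1, 14.6], [-40.7, 19.8], [-45.7, 25.6], [-50.1, 32.0], [-53.6, 38.9], [-56.3, 46.1], [-58.1, 53.5], [-59.1, 61.2], [-59.2, 68.9], [-58.4, 76.5], [-56.7, 84.0], [-54.1, 91.3]]
[[-3.5, 6.8], [-6.2, 14.0], [-8.1, 21.5], [-9.1, 29.2], [-9.1, 36.9], [-8.3, 44.5], [-6.6, 52.0], [-4.0, 59.3]]
R [[0.0, 0.0], [-8.6, -1.3], [-17.0, -3.7], [-25.1, -7.2], [-32.5, -11.7], [-39.3, -17.2], [-45.4, -23.5], [-50.5, -30.6], [-54.7, -38.3], [-57.8, -46.5], [-59.8, -55.0], [-60.6, -63.7], [-60.3, -72.4], [-58.9, -81.0], [-56.3, -89.4], [-52.6, -97.3], [-47.9, -104.7]]
[[-3.1, -8.2], [-5.1, -16.7], [-6.0, -25.4], [-5.7, -34.1], [-4.2, -42.7], [-1.6, -51.1], [2.0, -59.0], [6.7, -66.4]]
```

```bash
python3 -m handwheel '[{"gripper":1,"offset":[30,-30,0],"rotation":[0,0,0]},{"gripper":1,"offset":[60,-60,0],"rotation":[0,0,0]},{"gripper":1,"offset":[95,-95,0],"rotation":[0,0,0]},{"gripper":1,"offset":[124,-120,0],"rotation":[0,0,0]},{"gripper":1,"offset":[124,-120,0],"rotation":[0,0,0]},{"gripper":1,"offset":[124,-120,10],"rotation":[0,0,0]},{"gripper":1,"offset":[124,-120,20],"rotation":[0,0,0]},{"gripper":1,"offset":[124,-120,20],"rotation":[0,0,0]}]'; python3 -c "
from h import *
rel([.6035,.0968,.047],22.2);rel([.6035,.0968,.047],22.2)"
```

```text
t: 10.5
tool_pos: [0.601, 0.0967, 0.0595]
tool_rot: [-3.083, -0.602, 0.006]
contact_force: [-0.4, -0.2, -0.4]
opening: -0.0002
grip_force: 0.0
now yaw 22.09 pos [0.601  0.0967 0.0595] q [ 0.04  0.18  1.78 -0.    1.19  1.22] open -0.0002
off [ 2.4  0.9 12.5] rot [-0.001  0.003 -0.002]
now yaw 22.09 pos [0.601  0.0967 0.0595] q [ 0.04  0.18  1.78 -0.    1.19  1.22] open -0.0002
off [ 2.4  0.9 12.5] rot [-0.001  0.003 -0.002]
```

```bash
python3 -m handwheel '[{"gripper":1,"offset":[2,1,8],"rotation":[0,0,0]},{"gripper":1,"offset":[2,1,12],"rotation":[0,0,0]},{"gripper":1,"offset":[-5,2,12.5],"rotation":[0,0,0]},{"gripper":1,"offset":[-13,4,12.5],"rotation":[0,0,0]},{"gripper":1,"offset":[-20,7,12.5],"rotation":[0,0,0]},{"gripper":1,"offset":[-26,11,12.5],"rotation":[0,0,0]},{"gripper":1,"offset":[-33,15.5,12.5],"rotation":[0,0,0]},{"gripper":1,"offset":[-38,21,12.5],"rotation":[0,0,0]}]';python3 -m handwheel '[{"gripper":1,"offset":[-5,6,0],"rotation":[0,0,0]},{"gripper":1,"offset":[-9.5,12,0],"rotation":[0,0,0]},{"gripper":1,"offset":[-13,19,0],"rotation":[0,0,0]},{"gripper":1,"offset":[-15.5,26,0],"rotation":[0,0,0]},{"gripper":1,"offset":[-17.5,34,0],"rotation":[0,0,0]},{"gripper":1,"offset":[-18.5,41,0],"rotation":[0,0,0]},{"gripper":1,"offset":[-18.5,49,0],"rotation":[0,0,0]},{"gripper":1,"offset":[-17.5,56.5,0],"rotation":[0,0,0]}]'
python3 - <<'E'
from h import *
a=np.radians(225);rel([.6345+.066*np.cos(a),.0385+.066*np.sin(a),.047],22.2)
d=ctrl.get_image("scene")
x,y=w2px(d,[[*RC,.04]])[0].astype(int); cv2.imwrite("pics/e.png",cv2.resize(d["image"][y-40:y+35,x-50:x+50,::-1],None,fx=7,fy=7,interpolation=cv2.INTER_CUBIC))
E
```

```text
t: 11.5
tool_pos: [0.576, 0.0633, 0.0498]
tool_rot: [3.083, 0.604, 0.003]
contact_force: [1.7, -0.1, 0.1]
opening: -0.0002
grip_force: 0.3
t: 12.5
tool_pos: [0.5807, 0.0045, 0.0491]
tool_rot: [-3.083, -0.604, -0.0]
contact_force: [-0.5, 0.5, 0.3]
opening: 0.0003
grip_force: 0.4
now yaw 22.16 pos [0.5807 0.0045 0.0491] q [-0.12  0.13  1.85  0.    1.16  1.06] open 0.0003
off [ 1.8 14.5  2.1] rot [-0.    -0.    -0.001]
```

View pics/e.png

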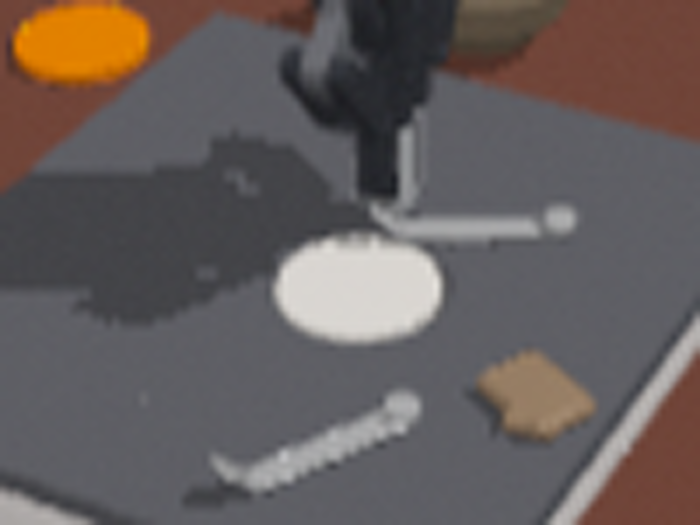

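The crop shows the left clip swung in ahead of the finger, its tip at (395,220) just at the glass edge. A little more is needed.

```bash
python3 -m handwheel '[{"gripper":1,"offset":[-0.5,5,0],"rotation":[0,0,0]},{"gripper":1,"offset":[0.5,10,0],"rotation":[0,0,0]},{"gripper":1,"offset":[2,14.5,0],"rotation":[0,0,0]},{"gripper":1,"offset":[2,14.5,0],"rotation":[0,0,0]},{"gripper":1,"offset":[0,8,0],"rotation":[0,0,0]},{"gripper":1,"offset":[-4,0,0],"rotation":[0,0,0]},{"gripper":1,"offset":[-4,0,-20],"rotation":[0,0,0]},{"gripper":1,"offset":[-4,0,-40],"rotation":[0,0,0]}]'
python3 - <<'E'
from h import *
a=np.radians(-72.5);rel([.666+.066*np.cos(a),-.0766+.066*np.sin(a),.047],22.2)
d=ctrl.get_image("scene"); im=d["image"].astype(int)
x,y=w2px(d,[[*RC,.04]])[0].astype(int); print(x-50,y-40);cv2.imwrite("pics/f.png",cv2.resize(d["image"][y-40:y+35,x-50:x+50,::-1],None,fx=7,fy=7,interpolation=cv2.INTER_CUBIC))
for q in(1.8,2.0,2.18):
    f=np.radians(15.5+110)+q; print(q,w2px(d,[.6345+.057*np.cos(f),.0385+.057*np.sin(f),.043]),w2px(d,[.6345+.068*np.cos(f),.0385+.068*np.sin(f),.053]))
E
```

```text
t: 13.55
tool_pos: [0.577, 0.0036, 0.0909]
tool_rot: [3.082, 0.604, 0.002]
contact_force: [1.0, 0.1, 0.2]
opening: -0.0002
grip_force: 0.0
now yaw 22.18 pos [0.577  0.0036 0.0909] q [-0.12  0.07  1.84 -0.    1.23  1.06] open -0.0002
off [ 46.7 173.6  44.1] rot [ 0.001 -0.001 -0.   ]
191 170
1.8 [[248.1433681  203.97445287]] [[243.75169519 201.04068478]]
2.0 [[248.93088617 206.55830158]] [[244.64419221 204.11428321]]
2.18 [[250.40019538 208.79563243]] [[246.3696018  206.78615397]]
```

View pics/f.png

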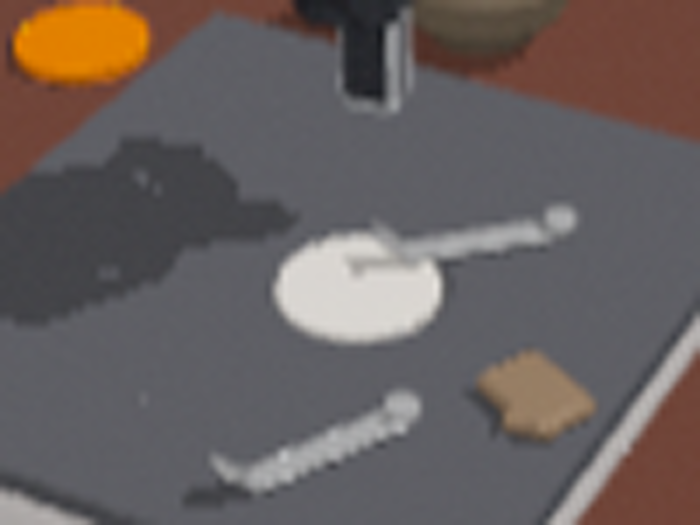

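The crop shows the left clip's tab over the glass, with the bend at (405,250) and its top at (378,222). Its angle is about 1.9, so I'll nudge it about 6 mm further for margin and then go to the right clip.

```bash
python3 -m handwheel '[{"gripper":1,"offset":[0,0,40],"rotation":[0,0,0]},{"gripper":1,"offset":[3,8,40],"rotation":[0,0,0]},{"gripper":1,"offset":[6,14.5,40],"rotation":[0,0,0]},{"gripper":1,"offset":[8.5,20,40],"rotation":[0,0,0]},{"gripper":1,"offset":[8.5,20,40],"rotation":[0,0,0]},{"gripper":1,"offset":[2,5,40],"rotation":[0,0,0]},{"gripper":1,"offset":[0,0,20],"rotation":[0,0,0]},{"gripper":1,"offset":[0,0,0],"rotation":[0,0,0]}]'
python3 -m handwheel '[{"gripper":1,"offset":[20,50,0],"rotation":[0,0,0]},{"gripper":1,"offset":[35,100,0],"rotation":[0,0,0]},{"gripper":1,"offset":[47,150,0],"rotation":[0,0,0]},{"gripper":1,"offset":[47,174,0],"rotation":[0,0,0]},{"gripper":1,"offset":[47,174,0],"rotation":[0,0,0]},{"gripper":1,"offset":[47,174,10],"rotation":[0,0,0]},{"gripper":1,"offset":[47,174,25],"rotation":[0,0,0]},{"gripper":1,"offset":[47,174,25],"rotation":[0,0,0]}]'
python3 - <<'E'
from h import *
a=np.radians(-72.5);rel([.666+.066*np.cos(a),-.0766+.066*np.sin(a),.047],22.2)
E
```

```text
t: 14.6
tool_pos: [0.5764, 0.0041, 0.0906]
tool_rot: [3.082, 0.605, 0.001]
contact_force: [-0.7, -1.1, -0.3]
opening: 0.0002
grip_force: 0.0
t: 15.6
tool_pos: [0.6837, -0.1383, 0.061]
tool_rot: [-3.08, -0.605, 0.007]
contact_force: [0.0, -0.4, 0.3]
opening: -0.0001
grip_force: 0.0
now yaw 22.23 pos [ 0.6837 -0.1383  0.061 ] q [-0.31  0.37  1.55  0.    1.23  0.88] open -0.0001
off [ 1.6  2.  14. ] rot [-0.003  0.004  0.   ]
```

```bash
python3 -m handwheel '[{"gripper":1,"offset":[1.5,2,8],"rotation":[0,0,0]},{"gripper":1,"offset":[1.5,2,13],"rotation":[0,0,0]},{"gripper":1,"offset":[-7,1,13],"rotation":[0,0,0]},{"gripper":1,"offset":[-15.5,-2,13],"rotation":[0,0,0]},{"gripper":1,"offset":[-23.5,-5,13],"rotation":[0,0,0]},{"gripper":1,"offset":[-31,-9.5,13],"rotation":[0,0,0]},{"gripper":1,"offset":[-37.5,-15,13],"rotation":[0,0,0]},{"gripper":1,"offset":[-44,-21.5,13],"rotation":[0,0,0]}]'
python3 -m handwheel '[{"gripper":1,"offset":[-5,-7,0],"rotation":[0,0,0]},{"gripper":1,"offset":[-9.5,-15,0],"rotation":[0,0,0]},{"gripper":1,"offset":[-12.5,-23,0],"rotation":[0,0,0]},{"gripper":1,"offset":[-14.5,-31.5,0],"rotation":[0,0,0]},{"gripper":1,"offset":[-15,-40,0],"rotation":[0,0,0]},{"gripper":1,"offset":[-15,-49,0],"rotation":[0,0,0]},{"gripper":1,"offset":[-13.5,-57.5,0],"rotation":[0,0,0]},{"gripper":1,"offset":[-11,-66,0],"rotation":[0,0,0]}]'
python3 - <<'E'
from h import *
a=np.radians(-196);rel([.666+.066*np.cos(a),-.0766+.066*np.sin(a),.047],22.2)
E
```

```text
t: 16.6
tool_pos: [0.6365, -0.1365, 0.0512]
tool_rot: [3.083, 0.604, 0.0]
contact_force: [0.6, 0.1, 0.5]
opening: 0.0005
grip_force: 0.2
t: 17.6
tool_pos: [0.6021, -0.0791, 0.0512]
tool_rot: [3.083, 0.604, 0.001]
contact_force: [1.7, 0.2, 0.8]
opening: 0.0002
grip_force: 0.5
now yaw 22.16 pos [ 0.6021 -0.0791  0.0512] q [-0.25  0.19  1.79 -0.    1.17  0.93] open 0.0002
off [  8.2 -19.    4.2] rot [ 0.    -0.    -0.001]
```

```bash
python3 -m handwheel '[{"gripper":1,"offset":[2,-6,1],"rotation":[0,0,0]},{"gripper":1,"offset":[5,-13,1],"rotation":[0,0,0]},{"gripper":1,"offset":[8,-19,1],"rotation":[0,0,0]},{"gripper":1,"offset":[8,-19,1],"rotation":[0,0,0]},{"gripper":1,"offset":[2,-6,1],"rotation":[0,0,0]},{"gripper":1,"offset":[-5,4,-15],"rotation":[0,0,0]},{"gripper":1,"offset":[-5,4,-60],"rotation":[0,0,0]},{"gripper":1,"offset":[-5,4,-110],"rotation":[0,0,0]}]'
python3 -m handwheel '[{"gripper":1,"offset":[-40,-50,-20],"rotation":[0,0,0]},{"gripper":1,"offset":[-80,-100,-40],"rotation":[0,0,0]},{"gripper":1,"offset":[-110,-150,-60],"rotation":[0,0,0]},{"gripper":1,"offset":[-130,-200,-60],"rotation":[0,0,0]},{"gripper":1,"offset":[-130,-250,-60],"rotation":[0,0,0]},{"gripper":1,"offset":[-130,-290,-60],"rotation":[0,0,0]},{"gripper":1,"offset":[-130,-320,-60],"rotation":[0,0,0]},{"gripper":1,"offset":[-130,-320,-60],"rotation":[0,0,0]}]'
python3 - <<'E'
from h import *
a=[]
for n in("top","scene"):
    d=ctrl.get_image(n); x,y=w2px(d,[[*RC,.04]])[0].astype(int); print(n,x-32,y-45)
    a.append(cv2.resize(d["image"][y-45:y+45,x-32:x+32,::-1],None,fx=6,fy=6,interpolation=cv2.INTER_CUBIC))
    for nm,s,pv in(("L",1,(.6345,.0385)),("R",-1,(.666,-.0766))):
        for q in(1.8,2.0,2.18):
            f=np.radians(15.5)+s*(np.radians(110)+q); P=[[pv[0]+r*np.cos(f),pv[1]+r*np.sin(f),z] for r,z in((.057,.043),(.070,.055))]
            print(nm,q,((w2px(d,P)-[x-32,y-45])*6+([384,0] if n=="scene" else [0,0])).round().tolist())
cv2.imwrite("pics/g.png",np.hstack(a))
E
```

```text
t: 18.6
tool_pos: [0.5976, -0.0863, 0.162]
tool_rot: [-3.082, -0.601, 0.004]
contact_force: [-0.1, 0.1, -0.3]
opening: -0.0002
grip_force: 0.0
t: 19.6
tool_pos: [0.3571, 0.1626, 0.2217]
tool_rot: [3.082, 0.608, 0.001]
contact_force: [0.2, 0.1, 0.4]
opening: 0.0001
grip_force: 0.0
top 252 127
L 1.8 [[122.0, 287.0], [151.0, 304.0]]
L 2.0 [[139.0, 262.0], [173.0, 273.0]]
L 2.18 [[150.0, 237.0], [186.0, 242.0]]
R 1.8 [[269.0, 244.0], [264.0, 272.0]]
R 2.0 [[241.0, 232.0], [228.0, 257.0]]
R 2.18 [[217.0, 217.0], [199.0, 239.0]]
scene 209 165
L 1.8 [[619.0, 234.0], [588.0, 213.0]]
L 2.0 [[624.0, 249.0], [593.0, 232.0]]
L 2.18 [[632.0, 263.0], [604.0, 248.0]]
R 1.8 [[550.0, 307.0], [535.0, 266.0]]
R 2.0 [[577.0, 300.0], [567.0, 258.0]]
R 2.18 [[601.0, 296.0], [597.0, 254.0]]
```

View pics/g.png

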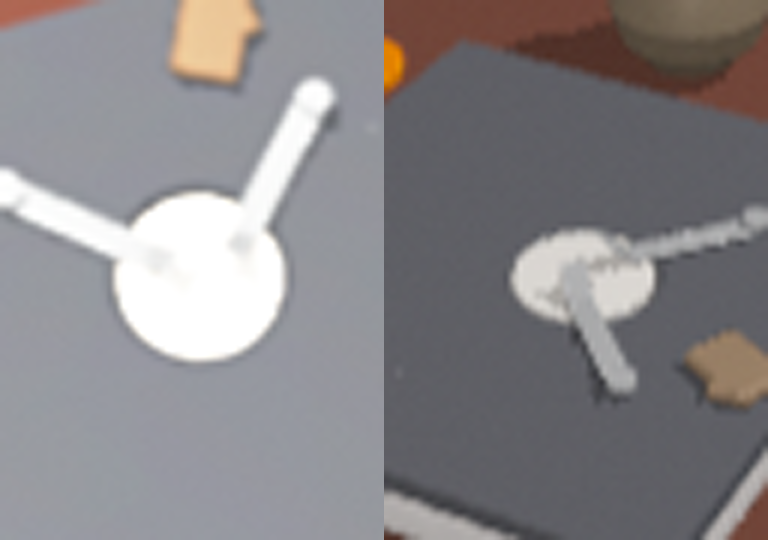

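The picture shows both tabs well over the glass, with bends near (145,255) and (243,235) in the top half, which matches an angle of about 2.0 for each clip. The plate is centred with an even rim, and the sherd has not moved.

```bash
python3 -c "
from station import ctrl
print(ctrl.finish_job())"
```

```text
the job is handed in; nothing more can be done
None
```

The stage plate is seated flush in its recess, both spring clips are swung in over the glass at about 2.0 rad, and I handed the job in at about 20 s; the hand-in gave no verdict.

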